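# Extend the telescopic cleaning brush to its second stop and hold it ready

## Task

Get the telescopic cleaning brush ready for scrubbing: while its head still stands in the round holder, press the button on the side of its grip and, keeping it pressed, pull the grip straight up past the first stop to the second stop. Then lift the fully extended brush straight up until its head is well clear of the holder, and finish holding it there, upright and still, without letting go. Leave the things standing round it where they are.

Things in the scene. Friction and masses are not known exactly. Their poses are not given: they have to be found in the camera images.
- brush: Head and lower tube (16 mm thick) of the telescopic brush, upright in the holder. Origin: centre of the underside of the bristle head (46 mm in diameter, 46 mm tall), 6 mm above the worktop at the start; z up along the tube, -x towards the side of the grip that has the button. Loose; 0.45 to 0.7 kg in all, mostly in the head, whose weight keeps it down in the holder while the grip is drawn out.
- brush_grip (a joint): How far the grip is drawn up off the middle tube, m: 0 retracted, 0.040 at the first stop. Needs 0.4 N when unlatched, so it normally moves first. The grip is a grey rounded bar, 30 mm (brush x) by 26 mm (y), 105 mm long; its lower end is 62 mm and its top 167 mm above the brush's origin while retracted.
- brush_middle (a joint): How far the middle tube (21 mm thick, with a 25 mm collar at its foot) is drawn up off the lower tube, m: 0 retracted, 0.040 out; needs 1.2 N. With both joints at 0.040, the grip 80 mm up in all, the brush is at its second stop.
- brush_button (a joint): Spring button, m: 0 out, 0.0035 fully in (1 N to start, 4 N fully in); moves along the brush's +x into the grip. Fingers that pinch the grip across button and back (34 mm, then 30 mm) press it. Out, it latches the grip to the lower tube, and pulling lifts the whole brush; pressed at least 2.5 mm, it frees the grip. Keep it in while pulling.
- button_face (a point): Centre of the outer face of the button (steel, 14 mm wide, 20 mm high, stands 4 mm out of the -x face of the grip), 19 mm from the axis of the brush, 141 mm above the brush's origin while retracted, 26 mm below the top of the grip.
- holder: White round ceramic cup, fixed to the worktop: 88 mm in diameter at the foot, 74 mm at the rim, 55 mm tall, wall 4 mm, inner floor 6 mm above the worktop. Origin: centre of its underside; z up.
- salt_shaker: Bystander: salt shaker, 44 mm in diameter, 90 mm tall; origin at the centre of its underside.
- mug: Bystander: small mug, 64 x 88 x 49 mm; origin at the centre of its underside.
- egg_cup: Bystander: egg cup, 47 mm in diameter, 48 mm tall; origin at the centre of its underside.

How it is judged:
By the outcome, as a careful person would: the job done as asked, in the order asked, and still so for the second after the job is handed in, while the arm keeps its last pose, push and grip.
It also fails if it takes over 35 s, if anything falls off the work surface, if the arm or the gripper's body presses on something with over 40 N, if the wrist force passes 120 N, or if a joint passes its speed limit or range.

## Robot

A 6-joint arm with a two-finger parallel gripper is mounted at the origin on a cart in front of the work surface, level with it; the furniture and walls round the work are solid. World frame = base frame: x ahead of the robot, y to its left, z up, the work surface at z = 0. Lengths are in mm, angles in rad, forces in N, time in s.
With the tool pointing down it reaches from about 300 to 775 mm from the base axis. Payload 14.6 kg.
Tool frame: the origin (TCP) lies midway between the tips of the shut fingers; the grasp point (between the pads) lies 19 mm behind it; z points along the fingers, y is the line along which they close (so a half turn about z gives the same grasp; the last joint's range is limited). The gripper opens to 94 mm and grips with 3 to 60 N. Pads are 16 mm wide; open, the fingers measure 119 mm over their backs; the gripper's body (75 mm by 177 mm) begins 78 mm behind the grasp point.
Start: joints at [-1.312, 0.3, 1.521, -0, 1.321, -0.067], TCP at [176.03, -521.059, 205.446] pointing down, gripper open.
Joint ranges: [-3.03, 3.03], [-0.79, 2.21], [0.23, 2.52], [-1.04, 4.18], [0, 3.07], [-2.55, 2.55]. Speed limits (rad/s): [2.22, 2.22, 2.57, 3.14, 3.14, 3.14].

## Interface

Orientations are given as [roll, pitch, yaw] about the fixed x, y, z axes, in that order (R = Rz(yaw) Ry(pitch) Rx(roll)).
In Python, from cell import manip gives the robot as it stands.
- The arm moves only by the shell command python3 -m creep 'ROWS' [OPENING] [FORCE]. ROWS is text: rows parted by semicolons, each of 6 numbers parted by spaces: the shift along the tool's x, y, z normalised to -1 to 1, where 1 is 4 cm, then the turn, a rotation vector about the tool's x, y, z normalised to -1 to 1, where 1 is pi rad. In form: dx dy dz ax ay az; .... A call has 1 to 20 rows; each row shifts and turns the commanded pose from where the row before left it, along the tool's axes as they then stand; what a row does not reach is not made up. A row lasts 1/8 s, in which the tool goes at most 62.5 mm and 10.7 degrees, less where a joint would pass 70% of its speed; a pose out of reach is approached as far as the arm can. A call with a number of a shift or a turn outside -1 to 1 is refused whole. A call with a gripper value outside its range is refused whole. OPENING is the closure, from 0 (fully open) to 1 (shut), set as the call begins (- or left out, the last holds). The fingers move at their own pace and stop on an object; FORCE is the grip in N (left out, the last holds). Time passes only in rows, so rows that do not move let the fingers close. It gives the time, the measured TCP pose, the force, the opening and the grip force at its end, in the units of the state.
- manip.read_state(): the state, without advancing time (a new reading comes with each control period).
- manip.camera(name): name is "scene" or "side" or "wrist"; returns a dict with "color" (420x560x3 uint8, red, green, blue), "range_z" (420x560 float32, mm along the optical axis (not along the pixel's ray), 0 where there is no reading), "camera_matrix" (3x3 intrinsics, pixels), "T" (4x4, takes a point from camera to world coordinates). Camera axes: x right, y down, z forward; pixel columns grow to the right and rows downward; lengths in mm; the calibration is good to about 2 mm. A picture is of the moment at which its call begins.
- manip.sign_off(): hands the job in; it is judged then, once.
The state is a dict: "clock": time; "joints": joint angles; "qd": joint speeds; "effort": joint torques, N m; "eef_pos": TCP position; "eef_rot": TCP orientation; "wrist_force": force on the tool from outside, world axes, zero at the start; "moment": the same for the moment, N m; "finger_gap": finger opening in mm; "finger_force": force on a finger pad.
Only numpy, scipy, OpenCV 4.12 (cv2) and the standard library are available. Lean on these libraries where they do the work, as an engineer would, in place of code of your own. Each camera call takes 0.05 s, during which the arm holds its last target. There are 200 camera calls.

## Working session

There is one attempt and no reset: what is moved stays moved. The work goes in short steps, Python scripts to look and compute and a shell command to move; the robot and the scene stay as the last step left them, time stands still between calls to the robot, and variables do not carry over. Pictures are saved under pics/ and viewed, at most 10 in all, crops included, and the job is handed in when it is done.

```bash
mkdir -p pics; ls; python3 - <<'E'
from cell import manip
import cv2, numpy as np
s=manip.read_state(); print({k:np.round(v,3).tolist() for k,v in s.items()})
for n in ["scene","side"]:
    c=manip.camera(n); np.savez(f"pics/{n}0.npz",**c); cv2.imwrite(f"pics/{n}0.png",c["color"][:,:,::-1])
    print(n,np.round(c["camera_matrix"],1).tolist(),np.round(c["T"],3).tolist())
E
```

```text
pics
{'clock': 0.0, 'joints': [-1.312, 0.3, 1.522, -0.0, 1.321, -0.067], 'qd': [-0.001, 0.001, 0.0, -0.002, 0.0, -0.0], 'effort': [-0.002, -53.182, -35.273, 0.071, 0.024, -0.0], 'eef_pos': [175.956, -520.822, 204.884], 'eef_rot': [-3.14, -0.0, 0.326], 'wrist_force': [-0.729, 0.692, -0.004], 'moment': [-0.035, -0.031, -0.016], 'finger_force': 0.0, 'finger_gap': 94.14}
scene [[467.8, 0.0, 279.1], [0.0, 467.8, 209.3], [0.0, 0.0, 1.0]] [[0.846, -0.383, 0.371, 247.691], [-0.533, -0.605, 0.591, -506.707], [-0.002, -0.698, -0.716, 783.443], [0.0, 0.0, 0.0, 1.0]]
side [[473.8, 0.0, 279.8], [0.0, 473.8, 207.5], [0.0, 0.0, 1.0]] [[-0.956, -0.25, 0.152, 438.753], [-0.292, 0.787, -0.543, 584.291], [0.016, -0.564, -0.826, 948.659], [0.0, 0.0, 0.0, 1.0]]
```

View pics/scene0.png

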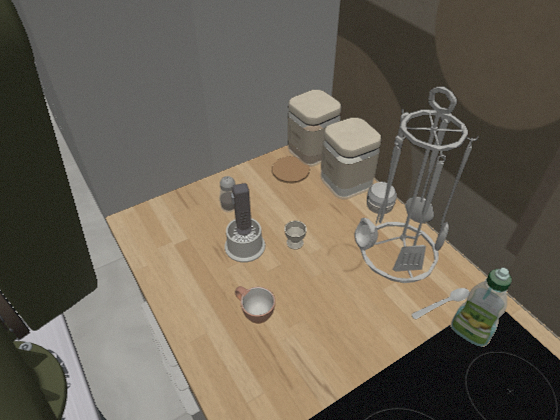

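View pics/side0.png

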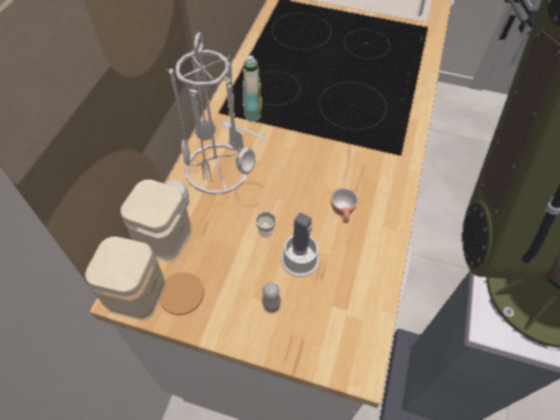

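The scene view shows the brush at (243,210) in the holder (244,240), the shaker behind it at (229,190), the egg cup at (295,235) and the mug at (258,305). The side view has the grip at (302,235) and the shaker at (271,295). Next I'll measure them and enlarge the grip.

```bash
cat > h.py <<'E'
import numpy as np, cv2
def load(f): return dict(np.load(f))
def cloud(c):
    K,T,z=c["camera_matrix"],c["T"],c["range_z"]
    v,u=np.mgrid[:z.shape[0],:z.shape[1]]
    p=np.stack([(u-K[0,2])/K[0,0]*z,(v-K[1,2])/K[1,1]*z,z],-1)
    w=p@T[:3,:3].T+T[:3,3]; w[z==0]=np.nan; return w
E
python3 - <<'E'
from h import *
for n,g,obs in [("scene",(243,205),dict(mug=(258,305),egg=(295,235),salt=(227,195))),("side",(302,235),dict(mug=(344,203),egg=(265,223),salt=(271,295)))]:
    c=load(f"pics/{n}0.npz"); w=cloud(c)
    def near(u,v,r,lo,hi):
        a=w[v-r:v+r,u-r:u+r].reshape(-1,3); return a[(a[:,2]>lo)&(a[:,2]<hi)]
    print(n,"grip px",np.round(w[g[1],g[0]]))
    m=np.zeros(w.shape[:2],bool); m[g[1]-45:g[1]+45,g[0]-35:g[0]+35]=1
    lum=c["color"].max(2); m&=(lum<125)&(w[...,2]>75)&(w[...,2]<200)
    a=w[m]; print("grip",len(a),np.round(np.median(a,0)),np.round(np.percentile(a,[2,98],0)).tolist())
    t=a[a[:,2]>166]; 
    if len(t)>5: print("top",len(t),np.round(np.median(t,0),1),np.round(np.ptp(t,0)), cv2.minAreaRect(t[:,:2].astype(np.float32)))
    for k,(u,v) in obs.items():
        b=near(u,v,22,12,110); 
        print(k,len(b),np.round(np.median(b,0)),np.round(np.percentile(b,[3,97],0)).tolist())
    i=c["color"][g[1]-50:g[1]+50,g[0]-50:g[0]+50,::-1]
    cv2.imwrite(f"pics/{n}0c.png",cv2.convertScaleAbs(cv2.resize(i,(400,400),interpolation=cv2.INTER_CUBIC),alpha=1.6))
a=[cv2.imread(f"pics/{n}0c.png") for n in("scene","side")]; cv2.imwrite("pics/crops0.png",np.hstack(a))
E
```

```text
scene grip px [529.  73. 138.]
grip 710 [528.  76. 135.] [[515.0, 70.0, 77.0], [562.0, 198.0, 174.0]]
top 161 [530.6  81.3 172.3] [31. 31. 10.] ((531.5458374023438, 85.34877014160156), (26.423051834106445, 27.608488082885742), 72.00320434570312)
mug 910 [470. -63.  36.] [[440.0, -109.0, 14.0], [498.0, -35.0, 50.0]]
egg 396 [630.  39.  37.] [[606.0, 11.0, 14.0], [648.0, 55.0, 49.0]]
salt 438 [550. 196.  64.] [[526.0, 75.0, 16.0], [569.0, 214.0, 107.0]]
side grip px [527. 101. 138.]
grip 476 [531.  97. 138.] [[516.0, 81.0, 77.0], [546.0, 102.0, 175.0]]
top 117 [532.   91.9 172.6] [28. 26. 10.] ((530.8976440429688, 89.35232543945312), (21.378156661987305, 25.522985458374023), 73.85382080078125)
mug 596 [466. -89.  37.] [[442.0, -107.0, 14.0], [497.0, -28.0, 50.0]]
egg 361 [629.  28.  35.] [[605.0, 13.0, 14.0], [648.0, 58.0, 52.0]]
salt 506 [555. 219.  65.] [[539.0, 198.0, 18.0], [574.0, 229.0, 90.0]]
```

View pics/crops0.png

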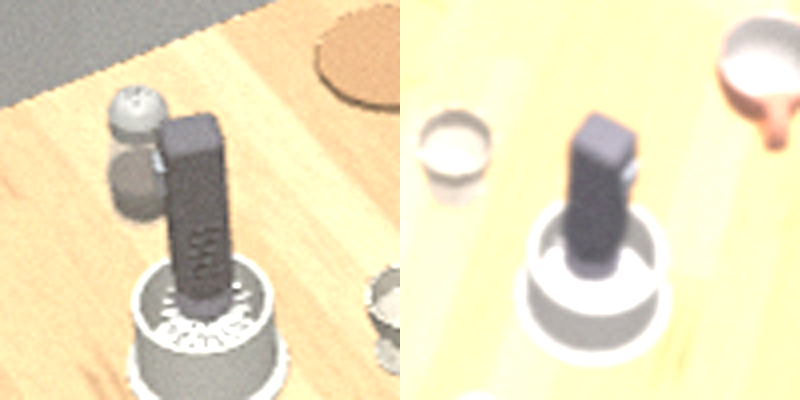

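The button shows as a light patch at crop (160,162) on the scene view's left side, and at (628,172) in the side view. So it faces about -x. I'll fit the side faces for axis and yaw.

```bash
python3 - <<'E'
from h import *
L=[]
for n,g in [("scene",(243,205)),("side",(302,235))]:
    c=load(f"pics/{n}0.npz"); w=cloud(c); m=np.zeros(w.shape[:2],bool); m[g[1]-45:g[1]+45,g[0]-25:g[0]+25]=1
    m&=(c["color"].max(2)<125)&(w[...,2]>85)&(w[...,2]<160)&(abs(w[...,0]-531)<25)&(abs(w[...,1]-89)<30)
    p=w[m]
    # dominant face: RANSAC-like via fitLine robust in xy
    vx,vy,x0,y0=cv2.fitLine(p[:,:2].astype(np.float32),cv2.DIST_WELSCH,0,.01,.01).ravel()
    print(n,len(p),"line deg",np.degrees(np.arctan2(vy,vx)),x0,y0)
    # tilt check: xy at low / high
    for lo,hi in((85,110),(135,160)):
        q=p[(p[:,2]>lo)&(p[:,2]<hi)];print(np.round(np.median(q,0),1))
    L.append((np.array([x0,y0]),np.degrees(np.arctan2(vy,vx)),p,c))
    # button px: bright light bluish pixels adjacent
    b=(c["color"].max(2)>125)&(w[...,2]>128)&(w[...,2]<165)&(abs(w[...,0]-515)<20)&(abs(w[...,1]-92)<25)
    if b.sum(): print("button",b.sum(),np.round(np.median(w[b],0),1),np.argwhere(b).mean(0)[::-1])
    # holder rim: light pixels z 45..62
    r=(w[...,2]>50)&(w[...,2]<60)&(np.hypot(w[...,0]-531,w[...,1]-89)<55)&(np.hypot(w[...,0]-531,w[...,1]-89)>28)
    print("rim",r.sum(),cv2.minEnclosingCircle(w[r][:,:2].astype(np.float32)))
E
```

```text
scene 424 line deg -21.115118 528.3467 74.45851
[526.3  74.2  98.4]
[525.8  74.2 147.9]
button 5 [515.4  88.7 157.1] [232.2 195.8]
rim 195 ((531.59716796875, 82.44329071044922), 38.21882629394531)
side 292 line deg -7.3869576 532.6477 98.21463
[529.5  97.8  96.7]
[529.8  98.2 147.5]
button 18 [514.5  89.5 155.6] [309.72222222 227.83333333]
rim 189 ((529.14697265625, 83.54705810546875), 38.4842643737793)
```

```bash
python3 - <<'E'
from h import *
from scipy.optimize import least_squares
P=[]
for n,g in [("scene",(243,205)),("side",(302,235))]:
    c=load(f"pics/{n}0.npz"); w=cloud(c); m=np.zeros(w.shape[:2],bool); m[g[1]-45:g[1]+45,g[0]-25:g[0]+25]=1
    m&=(c["color"].max(2)<125)&(w[...,2]>85)&(w[...,2]<162)&(abs(w[...,0]-531)<25)&(abs(w[...,1]-89)<30)
    P.append(w[m][:,:2])
def res(s,q):
    t=s[2];d=q-s[:2]; a=d@[np.cos(t),np.sin(t)];b=d@[-np.sin(t),np.cos(t)]
    qx=abs(a)-15;qy=abs(b)-13
    return np.hypot(np.maximum(qx,0),np.maximum(qy,0))+np.minimum(np.maximum(qx,qy),0)
for q in (P[0],P[1],np.vstack(P)):
    for t0 in(-.5,-.2,0.1):
        r=least_squares(res,[531,86,t0],args=(q,),loss="soft_l1"); print(np.round(r.x[:2],1),np.degrees(r.x[2]).round(1),round(r.cost/len(q),3))
E
```

```text
[532.7  86.3] -16.4 0.459
[532.7  86.3] -16.4 0.459
[532.7  86.3] -16.4 0.459
[532.4  85.6] -15.3 0.339
[532.4  85.6] -15.2 0.34
[532.4  85.6] -15.2 0.34
[532.7  86. ] -15.7 0.439
[532.6  86. ] -15.6 0.439
[532.6  86. ] -15.6 0.439
```

Axis is about (532.5, 86) and brush yaw about -15.8°, which agrees with the button and rim. Tool yaw must be 74.2°. First move is the traverse above the brush.

```bash
python3 -m creep '0 0 -.9 0 0 0; .7 -.606 0 0 0 0; .7 -.606 0 0 0 0; .7 -.606 0 0 0 0; .7 -.606 0 0 0 0; .7 -.606 0 0 0 0; .7 -.606 0 0 0 0; .7 -.606 0 0 0 0; .7 -.606 0 0 0 0; .7 -.606 0 0 0 0; .7 -.606 0 0 0 0; .7 -.606 0 0 0 0; .7 -.606 0 0 0 0; .7 -.606 0 0 0 0; .7 -.606 0 0 0 0; .7 -.606 0 0 0 0; .7 -.606 0 0 0 0; .7 -.606 0 0 0 0; .7 -.606 0 0 0 0' 0
python3 -m creep '0 0 0 0 0 -.055; 0 0 0 0 0 -.055; 0 0 0 0 0 -.055; 0 0 0 0 0 -.055; 0 0 0 0 0 -.055; 0 0 0 0 0 -.033; 0 0 0 0 0 0; 0 0 0 0 0 0'
python3 - <<'E'
from h import *
from cell import manip
c=manip.camera("scene"); cv2.imwrite("pics/s1.png",c["color"][:,:,::-1])
s=manip.read_state(); print(s["eef_pos"],s["eef_rot"],s["joints"],s["wrist_force"])
p=s["eef_pos"];y=s["eef_rot"][2]; d=np.array([532.5,86])-p[:2]
print("tool dx dy units",d@[np.cos(y),np.sin(y)]/40,d@[np.sin(y),-np.cos(y)]/40,"dz",(p[2]-128)/40,"turn",-(np.radians(74.2)-y)/np.pi)
E
```

```text
clock: 2.48
eef_pos: [514.2, 54.8, 241.2]
eef_rot: [-3.141, 0.001, 0.326]
wrist_force: [-0.7, -0.6, -0.1]
finger_gap: 94.0
finger_force: 0.0
clock: 3.48
eef_pos: [513.8, 53.6, 241.3]
eef_rot: [-3.141, 0.0, 1.291]
wrist_force: [-0.3, -0.5, -0.2]
finger_gap: 93.7
finger_force: 0.0
[513.82033926  53.62156066 241.35527091] [-3.14136758e+00  6.07079140e-05  1.29137305e+00] [3.30704039e-02 1.98766218e-01 1.56290882e+00 1.16381844e-05
 1.38015045e+00 3.12491485e-01] [ 0.34345031 -0.07217206  0.00979734]
tool dx dy units 0.9068626505702291 0.2256286663033328 dz 2.8338817726281804 turn -0.001165414869028331
```

Align over the axis, then check with the wrist camera before descending.

```bash
python3 -m creep '.45 .113 0 0 0 0; .457 .113 0 0 0 0; 0 0 0 0 0 0; 0 0 0 0 0 0'
python3 - <<'E'
from h import *
from cell import manip
a=manip.camera("wrist"); b=manip.camera("scene"); cv2.imwrite("pics/w2.png",np.hstack([a["color"],b["color"]])[:,:,::-1])
i=cv2.imread("pics/w2.png"); cv2.imwrite("pics/w2.png",cv2.resize(i,(800,300)))
s=manip.read_state(); print(s["eef_pos"],s["eef_rot"])
w=cloud(a); q=w[(w[...,2]>165)&(w[...,2]<180)&(np.hypot(w[...,0]-532,w[...,1]-86)<30)]
print(len(q), cv2.minAreaRect(q[:,:2].astype(np.float32)) if len(q)>4 else None, np.median(q,0) if len(q) else 0)
E
```

```text
clock: 4.03
eef_pos: [532.4, 86.2, 241.2]
eef_rot: [-3.141, 0.0, 1.294]
wrist_force: [-1.1, -0.5, 0.2]
finger_gap: 94.1
finger_force: 0.0
[532.38963091  85.83566411 241.46010837] [-3.14156230e+00  8.75858583e-05  1.29319751e+00]
1406 ((531.6325073242188, 86.4443588256836), (26.252853393554688, 29.818605422973633), 74.08122253417969) [532.43731576  88.59087349 173.25050804]
```

View pics/w2.png

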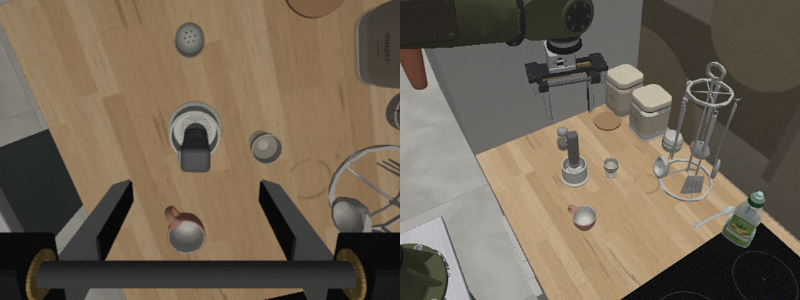

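The wrist view puts the grip top at about (196,155), between the finger planes. It confirms centre (531.6, 86.4) and yaw -15.9°. Descend and pinch.

```bash
python3 -m creep '0 .02 .56 0 0 0; 0 0 .56 0 0 0; 0 0 .56 0 0 0; 0 0 .56 0 0 0; 0 0 .6 0 0 0; 0 0 0 0 0 0; 0 0 0 0 0 0' 0
python3 -m creep '0 0 0 0 0 0; 0 0 0 0 0 0; 0 0 0 0 0 0; 0 0 0 0 0 0; 0 0 0 0 0 0; 0 0 0 0 0 0; 0 0 0 0 0 0; 0 0 0 0 0 0; 0 0 0 0 0 0; 0 0 0 0 0 0; 0 0 0 0 0 0; 0 0 0 0 0 0' 1 25
```

```text
clock: 5.0
eef_pos: [533.7, 85.7, 128.9]
eef_rot: [3.14, -0.0, 1.293]
wrist_force: [1.0, -0.5, 0.5]
finger_gap: 93.9
finger_force: 0.0
clock: 6.5
eef_pos: [533.2, 85.8, 127.8]
eef_rot: [-3.141, 0.0, 1.293]
wrist_force: [-2.6, 0.4, -1.5]
finger_gap: 30.4
finger_force: 25.0
```

The gap is 30.4 mm, so the button is in. Pull slowly, watching for the weight.

```bash
python3 -m creep '0 0 -.1 0 0 0; 0 0 -.1 0 0 0; 0 0 -.1 0 0 0; 0 0 -.1 0 0 0; 0 0 -.1 0 0 0; 0 0 0 0 0 0; 0 0 0 0 0 0'
python3 - <<'E'
from h import *
from cell import manip
b=manip.camera("scene"); a=manip.camera("side")
i=np.hstack([x["color"][v-75:v+75,u-75:u+75] for x,u,v in((b,243,205),(a,302,235))])[:,:,::-1]
cv2.imwrite("pics/p3.png",cv2.resize(i,(800,400)))
E
```

```text
clock: 7.38
eef_pos: [533.4, 85.8, 147.9]
eef_rot: [3.141, -0.0, 1.293]
wrist_force: [-1.0, 0.4, -1.0]
finger_gap: 30.2
finger_force: 25.0
```

View pics/p3.png

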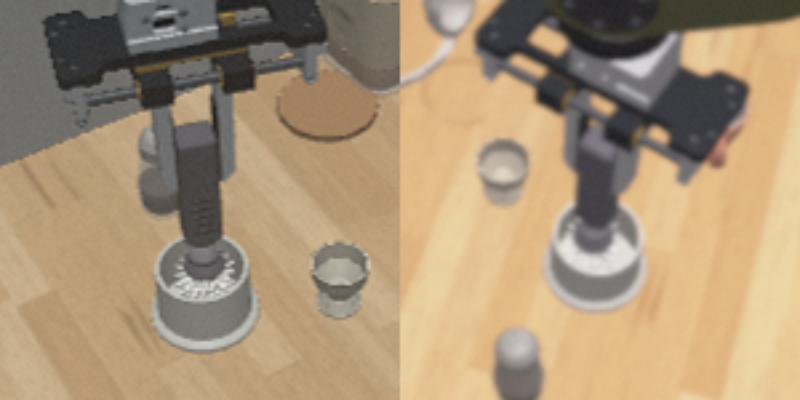

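The head is still seated, with bristles at (205,280). The middle tube shows at (205,250) and the pull is only about 1 N. Continue to just short of the second stop.

```bash
python3 -m creep '0 0 -.1 0 0 0; 0 0 -.1 0 0 0; 0 0 -.1 0 0 0; 0 0 -.1 0 0 0; 0 0 -.1 0 0 0; 0 0 -.1 0 0 0; 0 0 -.1 0 0 0; 0 0 -.1 0 0 0; 0 0 -.1 0 0 0; 0 0 -.1 0 0 0; 0 0 -.1 0 0 0; 0 0 -.1 0 0 0; 0 0 -.1 0 0 0; 0 0 -.05 0 0 0; 0 0 0 0 0 0; 0 0 0 0 0 0'
python3 -m creep '0 0 -.04 0 0 0; 0 0 -.04 0 0 0; 0 0 -.04 0 0 0; 0 0 0 0 0 0; 0 0 0 0 0 0'
python3 - <<'E'
from h import *
from cell import manip
b=manip.camera("scene"); a=manip.camera("side")
i=np.hstack([x["color"][v-75:v+75,u-75:u+75] for x,u,v in((b,243,205),(a,302,235))])[:,:,::-1]
cv2.imwrite("pics/p4.png",cv2.resize(i,(800,400)))
E
```

```text
clock: 9.48
eef_pos: [533.3, 85.8, 201.9]
eef_rot: [3.141, -0.0, 1.293]
wrist_force: [-0.5, -0.6, 0.4]
finger_gap: 30.0
finger_force: 25.0
clock: 10.1
eef_pos: [533.3, 85.8, 206.8]
eef_rot: [3.141, -0.0, 1.293]
wrist_force: [-1.6, 0.2, 0.2]
finger_gap: 30.0
finger_force: 25.0
```

View pics/p4.png

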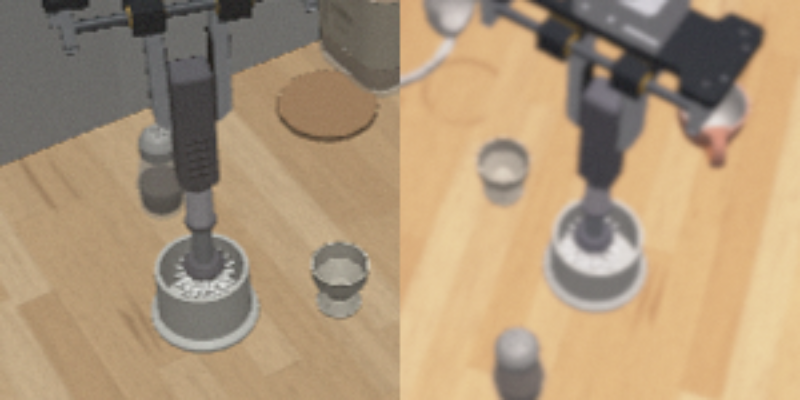

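Both tubes are out (collar at (201,222)) and the head is still down in the holder. Creep over the last millimetres until the weight comes on.

```bash
python3 -m creep '0 0 -.02 0 0 0; 0 0 -.02 0 0 0; 0 0 -.02 0 0 0; 0 0 0 0 0 0; 0 0 0 0 0 0'
python3 -m creep '0 0 -.05 0 0 0; 0 0 -.05 0 0 0; 0 0 0 0 0 0; 0 0 0 0 0 0'
```

```text
clock: 10.82
eef_pos: [533.2, 85.8, 208.9]
eef_rot: [-3.141, 0.0, 1.293]
wrist_force: [0.4, 0.1, -5.0]
finger_gap: 30.0
finger_force: 25.0
clock: 11.32
eef_pos: [533.2, 85.8, 213.0]
eef_rot: [-3.142, 0.0, 1.293]
wrist_force: [-0.2, -0.3, -5.5]
finger_gap: 29.8
finger_force: 25.0
```

The weight (5.5 N) came on at about 80 mm, which is the second stop. Now lift straight up.

```bash
python3 -m creep '0 0 -.1 0 0 0; 0 0 -.15 0 0 0; 0 0 -.2 0 0 0; 0 0 -.2 0 0 0; 0 0 -.2 0 0 0; 0 0 -.2 0 0 0; 0 0 -.2 0 0 0; 0 0 -.2 0 0 0; 0 0 -.2 0 0 0; 0 0 -.2 0 0 0; 0 0 -.2 0 0 0; 0 0 -.2 0 0 0; 0 0 -.2 0 0 0; 0 0 -.2 0 0 0; 0 0 -.15 0 0 0; 0 0 -.1 0 0 0; 0 0 -.05 0 0 0; 0 0 0 0 0 0; 0 0 0 0 0 0; 0 0 0 0 0 0'
python3 -m creep '0 0 0 0 0 0; 0 0 0 0 0 0; 0 0 0 0 0 0; 0 0 0 0 0 0'
python3 - <<'E'
from h import *
from cell import manip
b=manip.camera("scene"); a=manip.camera("side")
i=np.hstack([x["color"][v-100:v+100,u-75:u+75] for x,u,v in((b,243,180),(a,302,235))])[:,:,::-1]
cv2.imwrite("pics/p5.png",cv2.resize(i,(800,533)))
for x in(b,a):
    w=cloud(x); m=(np.hypot(w[...,0]-532,w[...,1]-86)<32)&(w[...,2]>75); print("lowest",np.percentile(w[m][:,2],[0,1,5]).round())
    for lo,hi in((100,160),(200,300)):
        q=w[m&(w[...,2]>lo)&(w[...,2]<hi)]; print(len(q),np.median(q,0).round(1))
E
```

```text
clock: 13.82
eef_pos: [533.2, 85.8, 330.9]
eef_rot: [-3.141, 0.0, 1.293]
wrist_force: [-0.6, -0.4, -5.6]
finger_gap: 29.8
finger_force: 25.0
clock: 14.32
eef_pos: [533.3, 85.8, 331.0]
eef_rot: [-3.142, 0.0, 1.293]
wrist_force: [0.1, -0.2, -5.1]
finger_gap: 29.9
finger_force: 25.0
lowest [131. 136. 157.]
240 [528.5  75.9 147.1]
531 [529.7  76.7 260.6]
lowest [132. 141. 170.]
142 [531.   97.9 146.2]
375 [531.7  94.8 260.4]
```

View pics/p5.png

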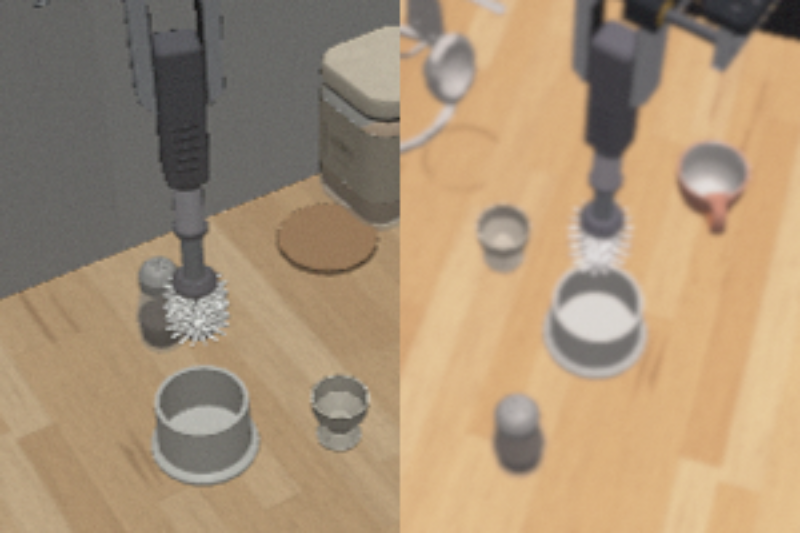

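The brush hangs fully extended and upright. Its head, at (197,310), is at z ≈ 130 mm, well above the rim at 55 mm. The bystanders haven't moved and the grip is steady.

```bash
python3 -c "
from cell import manip; print(manip.sign_off())"
```

```text
the job is handed in; nothing more can be done
None
```

The job is handed in: the brush is extended to its second stop and held upright and still, with the underside of its head about 130 mm above the worktop (about 75 mm above the holder's rim), the button held in and nothing around it moved.

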